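# Open the latched cutter cabinet on the key-cutting bench

## Robot

A 6-joint arm with a two-finger parallel gripper is mounted at the origin on the work surface. World frame = base frame: x ahead of the robot, y to its left, z up, the work surface at z = 0. Lengths are in m, angles in degrees, forces in N, time in s.
With the tool pointing down it reaches from about 0.35 to 0.875 m from the base axis. Payload 4.2 kg.
Tool frame: the origin (TCP) lies on the centre line of the jaws, within the pads' length; the fingertips stand 19 mm ahead of it and the grasp point (between the pads) is the TCP; z points along the fingers, y is the line along which they close (so a half turn about z gives the same grasp; the last joint's range is limited). The gripper opens to 87 mm and grips with 3 to 60 N. Pads are 19 mm wide; open, the fingers measure 117 mm over their backs; the gripper's body (75 mm by 190 mm) begins 51 mm behind the grasp point.
Start: joints at [-51.532, 22.042, 0.453, 0, -68.411, -14.817], TCP at [0.251, -0.572, 0.242] pointing down, gripper open.
Joint ranges: [-179.83, 179.83], [-69.29, 118.12], [-61.27, 80.66], [-181.25, 117.63], [-171.15, -9.14], [-177.46, 177.46]. Speed limits (degrees/s): [159.86, 159.86, 180, 180, 180, 180].

## Interface

Orientations are given as a 3x3 rotation matrix whose columns are the frame's x, y, z axes.
In Python, from station import sense, capture, finish_job, search_frame, masks_of gives the robot as it stands.
- The arm moves only by the tool drive_tool, never from a script. Its argument "rows" is a list of rows, each a list of 7 numbers: the opening in per cent of the stroke, from 0 (shut) to 100 (fully open), then the shift along the world's x, y, z in mm, then the turn, a rotation vector about the world's x, y, z in rad. In form: [[fingers, dx, dy, dz, wx, wy, wz], ...]. A call has 1 to 5 rows; each row shifts and turns the commanded pose from where the row before left it; what a row does not reach is not made up. A row lasts 1/12 s, in which the tool goes at most 41.7 mm and 7.16 degrees, less where a joint would pass 70% of its speed; a pose out of reach is approached as far as the arm can. A call is refused whole if a number of a shift passes 41.7 or a number of a turn 0.125, either way. A call with a gripper value outside its range is refused whole. The fingers move at their own pace and stop on an object; the grip force is fixed at half the most. Time passes only in rows, so rows that do not move let the fingers close. It gives the time, the measured TCP pose, the force, the opening and the grip force at its end, in the units of the state.
- sense(): the state, without advancing time (a new reading comes with each control period).
- capture(name): name is "scene" or "side" or "wrist"; returns a dict with "frame" (384x512x3 uint8, red, green, blue), "z_map" (384x512 float32, m along the optical axis (not along the pixel's ray), 0 where there is no reading), "fx", "fy", "cx", "cy" (pixels), "R" (3x3) and "t" (3): a world point X has camera coordinates R X + t; the wrist camera has in their place "T_tool_cam" (4x4, takes a point from camera to tool coordinates, whose origin is the TCP and whose axes are the flange's). Camera axes: x right, y down, z forward; pixel columns grow to the right and rows downward; lengths in m; the calibration is good to about 2 mm. A picture is of the moment at which its call begins: read the wrist's pose just before it.
- finish_job(): hands the job in; it is judged then, once.
Trained networks look in a picture, given as the dict that the camera call returned (one of the last four; its "shot" number tells which), for a name from the list of things; names that differ only in an ending like _2 or _b are one class to them, and where a whole thing is asked for, a point or a joint stands for the part that bears it (a point fixed in the world has none). Each returns a list of dicts, best first, with "p" (0 to 1); they miss things now and then, are a little off and sometimes report something else, mostly with a low value. They report only what shows in the picture. A call takes as long as a camera call. They do not tell look-alikes from the thing itself.
- search_frame(label, picture): "xy" ([column, row] in pixels, amid what is visible of it).
- masks_of(label, picture): "region" (384x512 bool, what is visible of it) and "xy" ([column, row] in pixels, amid what is visible of it).
The state is a dict: "time_s": time; "joints": joint angles; "joint_velocities": joint speeds; "effort": joint torques, N m; "tcp_pos": TCP position; "ee_rot": TCP orientation; "wrist_force": force on the tool from outside, world axes, zero at the start; "moment": the same for the moment, N m; "gripper_width": opening from 0.0 (shut) to 1.0 (fully open); "gripper_force": force on a finger pad.
Only numpy, scipy, OpenCV 4.12 (cv2) and the standard library are available. Lean on these libraries where they do the work, as an engineer would, in place of code of your own. Each camera call takes 0.05 s, during which the arm holds its last target. There are 200 camera calls.

## Task

Open the small grey cutter cabinet that has the blue door: push its red sprung hook down through the slot in the cabinet's roof until the door springs ajar, then draw the door by its top lip out to the front so that it drops fully open. Leave the matching cabinet with the green door alone, hook unpressed and door shut.

Things in the scene. Friction and masses are not known exactly. Their poses are not given: they have to be found in the camera images.
- blue_cabinet: Grey steel cutter cabinet fixed to the bench, 160 mm deep (x), 180 wide (y), 180 high, with a blue drop-front door on the side facing the robot. It stands beside its green-door twin; they may swap places. Origin: centre of its underside on the bench. Its x points from the door to its back (away from the robot), y to its left side, z up. Nothing stands where the door comes down.
- blue_slot (a point): Slot in the blue-door cabinet's flat roof, 46 mm along x, 60 mm along y, with a blue painted collar. Point: centre of the slot at the roof's upper surface (180 mm above the bench), 60 mm behind the cabinet's front edge; axes as the cabinet's. In it lies the hook's flat red press pad, 40 by 54 mm, its top 8 mm below the roof's surface.
- blue_hook (a joint): How far the blue-door cabinet's red hook is pressed straight down, m: 0 up, 0.014 at its lower stop. Sprung: about 2 N to start, 5 N at the stop; it comes up when let go. From about 0.008 it frees the door (fingertips then 16 mm below the roof's surface; 22 mm at the stop).
- blue_door (a joint): Angle of the blue door, rad: 0 shut (upright), 1.45 fully open (almost flat, towards the robot). Hinged along its foot, 12 mm above the bench, 5 mm in front of the cabinet's front edge. Once freed, a spring pushes it ajar to about 0.4, where its stiff hinge holds it. Drawn out (under 3 N) past about 0.65 it sinks open by its own weight within some 2 s.
- blue_lip (a point): Middle of the top edge of the blue door's lip, 203 mm from the hinge; moves with the door. The lip, 130 wide, 8 thick, 35 mm high, continues the door upward above the roof. Ajar, it stands some 65 mm in front of the cabinet: shut fingers let into that gap 20 mm below the lip's top can push it out and down. From 40 mm below its top a steel loop, 53 mm wide, juts 33 mm inward from the door's middle.
- green_cabinet: The twin cabinet, the same in all but colour: green door and lip, green collar round the slot, red hook too. Origin and axes as for the blue one. Not to be opened.
- green_hook (a joint): How far the green-door cabinet's hook is pressed, m (0 up). Leave it.
- green_door (a joint): Angle of the green door, rad, 0 shut. Leave it.
Not all that is in view belongs to the job. What is shaped like the blue_cabinet but turquoise is not meant.

How it is judged:
By the outcome, as a careful person would: the job done as asked, in the order asked, and still so for the second after the job is handed in, with the robot touching nothing.
It also fails if it takes over 43 s, if anything falls off the work surface, if the arm or the gripper's body presses on something with over 40 N, if the wrist force passes 120 N, or if a joint passes its speed limit or range.

## Working session

There is one attempt and no reset: what is moved stays moved. The work goes in short steps, Python scripts to look and compute and a tool call to move; the robot and the scene stay as the last step left them, time stands still between calls to the robot, and variables do not carry over. Pictures are saved under pics/ and viewed, at most 10 in all, crops included, and the job is handed in when it is done.

Besides the shell and the picture viewer there is one more tool, called after "Call:" by a JSON object that holds its "name" and its "arguments". drive_tool: Moves the arm, as the interface text tells. Its arguments: {"type":"object","properties":{"rows":{"type":"array"}},"required":["rows"]}

```bash
mkdir -p pics; ls; cat > h.py <<'E'
import numpy as np,cv2
from station import *
def save(n,im): cv2.imwrite(f'pics/{n}.png',cv2.cvtColor(im,cv2.COLOR_RGB2BGR))
def cloud(c):
    z=c['z_map'];v,u=np.indices(z.shape)
    P=np.stack([(u-c['cx'])/c['fx']*z,(v-c['cy'])/c['fy']*z,z],-1)
    W=(P-c['t'])@c['R']   # R^T (P-t)
    W[z==0]=np.nan
    return W
E
python3 - <<'E'
from h import *
s=sense();print(s['time_s'],s['tcp_pos'],s['ee_rot'])
a=capture('scene');b=capture('side')
np.savez('c0.npz',sf=a['frame'],sw=cloud(a),df=b['frame'],dw=cloud(b))
for n,c in(('scene',a),('side',b)):
    for l in('blue_cabinet','green_cabinet','blue_hook'):
        print(n,l,[(np.round(d['xy']),round(d['p'],2)) for d in search_frame(l,c)])
save('both',np.hstack([cv2.resize(a['frame'],(400,300)),cv2.resize(b['frame'],(400,300))]))
save('scene',a['frame'])
E
```

```text
pics
0.0 [ 0.25050606 -0.5719691   0.24044432] [[-9.16097218e-01 -4.00955086e-01 -9.51680909e-04]
 [-4.00956210e-01  9.16095022e-01  2.00693270e-03]
 [ 6.71402708e-05  2.22012783e-03 -9.99997533e-01]]
scene blue_cabinet [(array([351., 198.]), 0.88), (array([223.,  92.]), 0.85), (array([211., 223.]), 0.73), (array([309., 267.]), 0.59)]
scene green_cabinet [(array([302., 280.]), 0.95)]
scene blue_hook [(array([354., 191.]), 0.83), (array([212., 215.]), 0.81), (array([221.,  81.]), 0.56), (array([302., 278.]), 0.4)]
side blue_cabinet [(array([329., 107.]), 0.82), (array([201., 169.]), 0.66), (array([302., 276.]), 0.56)]
side green_cabinet [(array([198., 272.]), 0.57)]
side blue_hook [(array([204., 157.]), 0.83), (array([303., 276.]), 0.83), (array([336.,  95.]), 0.62), (array([206., 270.]), 0.41)]
```

View pics/both.png

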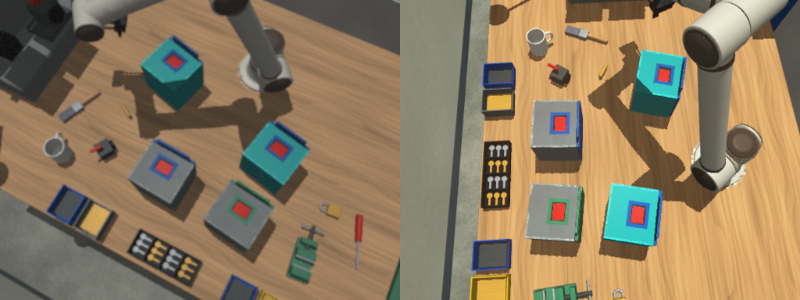

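View pics/scene.png

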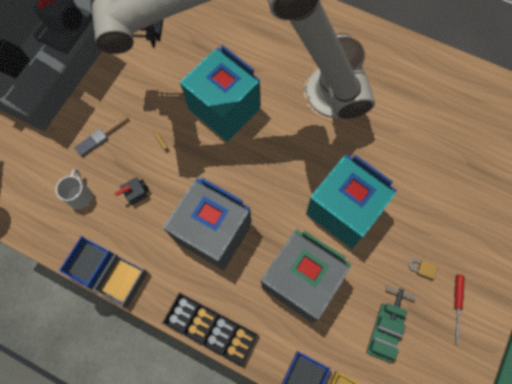

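The picture shows four cabinets with red pads in the scene view: grey/blue collar at (210,214), grey/green at (309,268), and turquoise at (356,190) and (223,78). The one meant is (210,214), since only it has both a grey body and blue paint. I'll measure it and confirm with an enlarged crop.

```bash
cat > m.py <<'E'
from h import *
d=np.load('c0.npz')
def meas(f,W,c,r=55):
    hsv=cv2.cvtColor(f,cv2.COLOR_RGB2HSV).astype(int)
    v,u=np.indices(f.shape[:2]);near=np.hypot(u-c[0],v-c[1])<r
    H,S,V=hsv[...,0],hsv[...,1],hsv[...,2]
    red=near&((H<8)|(H>172))&(S>150)&(V>100)&(np.hypot(u-c[0],v-c[1])<20)
    P=W[red];P=P[np.isfinite(P).all(1)];print('pad',np.median(P,0),(P.max(0)+P.min(0))/2,len(P))
    roof=near&(W[...,2]>.172)&(W[...,2]<.186)
    P=W[roof]
    r_=cv2.minAreaRect((P[:,:2]*1000).astype(np.float32));print('roof',r_,np.median(P[:,2]),len(P))
    lip=near&(W[...,2]>.195)&(W[...,2]<.225)
    P=W[lip]
    if len(P)>5: print('lip',P.mean(0),P[:,2].max(),cv2.minAreaRect((P[:,:2]*1000).astype(np.float32)))
    rr=cv2.minAreaRect((W[red][:,:2]*1000).astype(np.float32));print('padrect',rr)
meas(d['sf'],d['sw'],(210,214)); meas(d['df'],d['dw'],(204,157))
print('green');meas(d['sf'],d['sw'],(309,268))
save('crop',cv2.resize(d['sf'][165:275,150:270],(720,660))[:600])
E
python3 m.py
```

```text
pad [ 0.60921091 -0.13009698  0.17022662] [ 0.60644343 -0.130184    0.15939223] 235
roof ((625.4453125, -131.65396118164062), (181.72142028808594, 171.74957275390625), 86.8458480834961) 0.17838511015685898 3500
lip [ 0.54558726 -0.12557592  0.21009441] 0.22044829162243917 ((544.3927001953125, -126.45092010498047), (130.30299377441406, 11.237602233886719), 86.73773193359375)
padrect ((606.324462890625, -129.8240203857422), (50.30924987792969, 42.25609588623047), 85.51163482666016)
pad [ 0.60854018 -0.13602564  0.17135693] [ 0.61659375 -0.16240389  0.09713303] 247
roof ((623.9176635742188, -133.43997192382812), (182.799560546875, 172.09124755859375), 86.87024688720703) 0.1796399788469622 3368
lip [ 0.54228292 -0.12875227  0.2127974 ] 0.2196410251835385 ((542.45263671875, -128.59725952148438), (130.6421661376953, 8.307497024536133), 87.34342193603516)
padrect ((616.2814331054688, -162.82418823242188), (109.27957153320312, 51.82377243041992), 88.57662963867188)
green
pad [0.62113865 0.1812332  0.17029641] [0.60543318 0.18180273 0.09102482] 284
roof ((636.5633544921875, 178.95852661132812), (180.2711181640625, 172.4417724609375), 82.80250549316406) 0.17855429728856811 3929
lip [0.5574521  0.18949428 0.21029006] 0.2191604959624988 ((556.5425415039062, 188.8443145751953), (129.90724182128906, 9.421507835388184), 82.92945098876953)
padrect ((605.3898315429688, 181.99220275878906), (51.00320053100586, 69.41756439208984), 82.5113296508789)
```

View pics/crop.png

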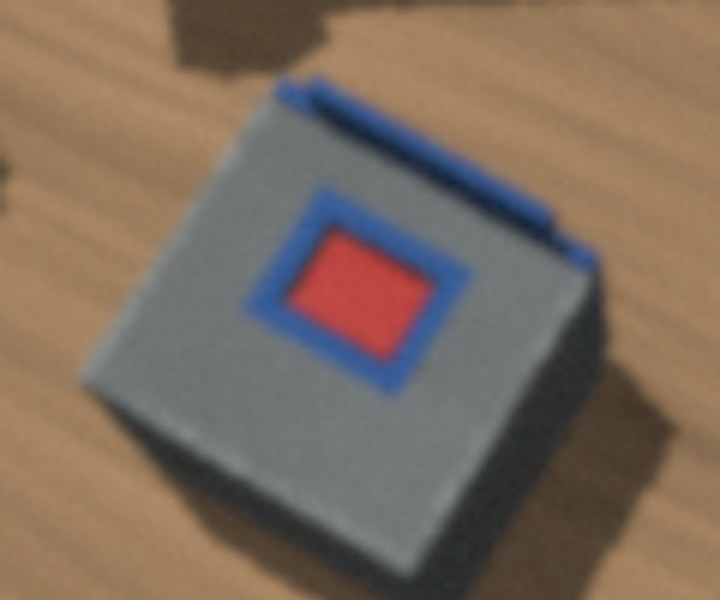

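The crop confirms a grey body, blue lip and blue collar. In scene pixels the slot is at (210,214), measured at about (0.609, -0.131). The roof is at 0.179 and the lip top at 0.215–0.22, as the given sizes require. Cabinet yaw is about -3.2°. Next I raise the arm and go over with the fingers shut.

Call:
{"name": "drive_tool", "arguments": {"rows": [[0, 0, 0, 30, 0, 0, -0.094], [0, 0, 0, 30, 0, 0, -0.094], [0, 10, 10, 30, 0, 0, -0.094], [0, 25, 30, 0, 0, 0, -0.094], [0, 25, 30, 0, 0, 0, -0.092]]}}

```text
time_s: 0.82
tcp_pos: [0.3112, -0.503, 0.3338]
ee_rot: [[-0.998, 0.063, 0.003], [0.063, 0.998, -0.004], [-0.004, -0.003, -1.0]]
wrist_force: [0.1, -0.4, -0.3]
gripper_width: 0.706
gripper_force: 0.0
```

Call:
{"name": "drive_tool", "arguments": {"rows": [[0, 25, 31, 0, 0, 0, 0], [0, 25, 31, 0, 0, 0, 0], [0, 25, 31, 0, 0, 0, 0], [0, 25, 31, 0, 0, 0, 0], [0, 25, 31, 0, 0, 0, 0]]}}

```text
time_s: 1.23
tcp_pos: [0.4365, -0.3458, 0.3319]
ee_rot: [[-0.998, 0.055, 0.001], [0.055, 0.998, -0.0], [-0.001, -0.0, -1.0]]
wrist_force: [0.7, -0.9, 0.5]
gripper_width: 0.326
gripper_force: 0.0
```

Call:
{"name": "drive_tool", "arguments": {"rows": [[0, 25, 31, 0, 0, 0, 0], [0, 25, 31, 0, 0, 0, 0], [0, 25, 31, 0, 0, 0, 0], [0, 25, 31, 0, 0, 0, 0], [0, 25, 31, 0, 0, 0, 0]]}}

```text
time_s: 1.65
tcp_pos: [0.5616, -0.1907, 0.3319]
ee_rot: [[-0.998, 0.055, 0.001], [0.055, 0.998, -0.0], [-0.001, -0.0, -1.0]]
wrist_force: [0.6, -0.2, -1.4]
gripper_width: 0.019
gripper_force: 0.0
```

Call:
{"name": "drive_tool", "arguments": {"rows": [[0, 24, 30, 0, 0, 0, 0], [0, 23, 29, 0, 0, 0, 0], [0, 0, 0, -30, 0, 0, 0], [0, 0, 0, -30, 0, 0, 0], [0, 0, 0, -30, 0, 0, 0]]}}

```text
time_s: 2.07
tcp_pos: [0.6083, -0.1324, 0.2406]
ee_rot: [[-0.999, 0.054, 0.001], [0.054, 0.999, 0.0], [-0.001, 0.0, -1.0]]
wrist_force: [0.7, 0.1, -0.5]
gripper_width: 0.004
gripper_force: 0.0
```

```bash
python3 - <<'E'
from h import *
print(sense()['tcp_pos'])
a=capture('scene');b=capture('side')
save('over',np.hstack([cv2.resize(a['frame'][150:290,140:300],(400,350)),cv2.resize(b['frame'][95:235,130:290],(400,350))]))
E
```

```text
[ 0.60828367 -0.13240453  0.24063137]
```

View pics/over.png

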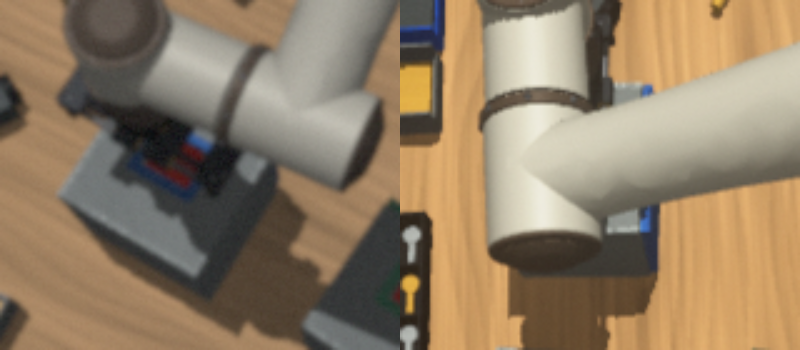

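The arm hides most of the cabinet, but in the left panel the fingers stand over the blue collar near (170,165), as planned. Now I descend in steps and watch the force.

Call:
{"name": "drive_tool", "arguments": {"rows": [[0, 0, 1, -20, 0, 0, 0], [0, 0, 0, -14, 0, 0, 0], [0, 0, 0, -8, 0, 0, 0], [0, 0, 0, -4, 0, 0, 0], [0, 0, 0, -2, 0, 0, 0]]}}

```text
time_s: 2.58
tcp_pos: [0.6083, -0.1328, 0.1944]
ee_rot: [[-0.998, 0.055, 0.001], [0.055, 0.998, -0.0], [-0.001, -0.0, -1.0]]
wrist_force: [0.2, -1.6, -0.3]
gripper_width: 0.004
gripper_force: 0.0
```

Call:
{"name": "drive_tool", "arguments": {"rows": [[0, 0, 0, -3, 0, 0, 0], [0, 0, 0, -3, 0, 0, 0], [0, 0, 0, -2, 0, 0, 0], [0, 0, 0, -2, 0, 0, 0], [0, 0, 0, 0, 0, 0, 0]]}}

```text
time_s: 3.0
tcp_pos: [0.6086, -0.1327, 0.1844]
ee_rot: [[-0.998, 0.055, 0.003], [0.055, 0.998, -0.001], [-0.003, -0.0, -1.0]]
wrist_force: [1.8, -1.1, 4.2]
gripper_width: 0.006
gripper_force: 1.7
```

Call:
{"name": "drive_tool", "arguments": {"rows": [[0, 0, 0, -2, 0, 0, 0], [0, 0, 0, -2, 0, 0, 0], [0, 0, 0, -1, 0, 0, 0], [0, 0, 0, 0, 0, 0, 0], [0, 0, 0, 0, 0, 0, 0]]}}

```text
time_s: 3.42
tcp_pos: [0.6086, -0.1327, 0.1791]
ee_rot: [[-0.998, 0.055, 0.002], [0.055, 0.998, -0.001], [-0.002, -0.0, -1.0]]
wrist_force: [2.7, -1.5, 6.3]
gripper_width: 0.002
gripper_force: 2.2
```

```bash
python3 - <<'E'
from h import *
s=sense();print(s['tcp_pos'],s['wrist_force'])
b=capture('side');W=cloud(b);hsv=cv2.cvtColor(b['frame'],cv2.COLOR_RGB2HSV)
m=(W[...,0]>.42)&(W[...,0]<.56)&(abs(W[...,1]+.127)<.09)&(hsv[...,0]>100)&(hsv[...,0]<130)&(hsv[...,1]>120)&(W[...,2]>.15)&(W[...,2]<.23)
P=W[m];print(len(P),P.min(0),P.max(0))
E
```

```text
[ 0.60863431 -0.13269535  0.17906581] [ 2.74775371 -1.4824105   6.3233975 ]
24 [ 0.47771663 -0.06126945  0.16190745] [ 0.48417197 -0.03986171  0.17136609]
```

The door's blue edge is now about 70 mm forward (x≈0.48), so it has sprung ajar. I lift out and measure the lip.

Call:
{"name": "drive_tool", "arguments": {"rows": [[0, 0, 0, 0, 0, 0, 0], [0, 0, 0, 10, 0, 0, 0], [0, 0, 0, 20, 0, 0, 0], [0, 0, 0, 30, 0, 0, 0], [0, 0, 0, 30, 0, 0, 0]]}}

```text
time_s: 3.88
tcp_pos: [0.6051, -0.1318, 0.2672]
ee_rot: [[-0.998, 0.056, -0.009], [0.056, 0.998, 0.002], [0.009, 0.001, -1.0]]
wrist_force: [1.3, -0.6, -0.9]
gripper_width: 0.006
gripper_force: 0.0
```

```bash
python3 - <<'E'
from h import *
s=sense();print(s['tcp_pos'],s['wrist_force'])
fr=[]
for n in('scene','side'):
    b=capture(n);W=cloud(b);hsv=cv2.cvtColor(b['frame'],cv2.COLOR_RGB2HSV);fr.append(b['frame'])
    m=(W[...,0]>.40)&(W[...,0]<.54)&(abs(W[...,1]+.127)<.1)&(hsv[...,0]>100)&(hsv[...,0]<130)&(hsv[...,1]>120)&(W[...,2]>.13)&(W[...,2]<.23)
    P=W[m];print(n,len(P),P.min(0),P.max(0))
    Q=P[P[:,2]>.19];print(len(Q),Q.mean(0) if len(Q) else '', Q.min(0) if len(Q) else '', Q.max(0) if len(Q) else '')
save('ajar',np.hstack([cv2.resize(fr[0][130:290,130:290],(400,400)),cv2.resize(fr[1][85:245,140:300],(400,400))]))
E
```

```text
[ 0.60509746 -0.13178857  0.26715726] [ 1.30517937 -0.56742386 -0.90222769]Traceback (most recent call last):
  File "<stdin>", line 7, in <module>
    return umr_minimum(a, axis, None, out, keepdims, initial, where)
ValueError: zero-size array to reduction operation minimum which has no identity
```

```bash
cat > lip.py <<'E'
from h import *
import sys
s=sense();print(s['time_s'],s['tcp_pos'])
fr=[]
for n in('scene','side','wrist'):
    b=capture(n)
    if n=='wrist':
        T=np.eye(4);T[:3,:3]=s['ee_rot'];T[:3,3]=s['tcp_pos'];T=T@b['T_tool_cam'];b['R']=T[:3,:3].T;b['t']=-T[:3,:3].T@T[:3,3]
    W=cloud(b);hsv=cv2.cvtColor(b['frame'],cv2.COLOR_RGB2HSV);fr.append(b['frame'])
    m=(W[...,0]>.30)&(W[...,0]<.545)&(abs(W[...,1]+.127)<.1)&(hsv[...,0]>100)&(hsv[...,0]<130)&(hsv[...,1]>120)&(W[...,2]<.23)
    P=W[m]
    if len(P): print(n,len(P),P.min(0),P.max(0),'top',P[P[:,2]>P[:,2].max()-.006].mean(0))
save(sys.argv[1],np.hstack([cv2.resize(fr[0][130:290,130:290],(260,260)),cv2.resize(fr[1][85:245,140:300],(260,260)),cv2.resize(fr[2],(270,260))]))
E
python3 lip.py ajar2
```

```text
3.9333 [ 0.60841117 -0.13276989  0.27547725]
scene 10 [ 0.53177394 -0.04871945  0.04645861] [ 0.54172386 -0.04056604  0.05945995] top [ 0.53459419 -0.04524525  0.05735666]
side 100 [ 0.4616596  -0.10872321  0.025164  ] [ 0.54491985 -0.03925764  0.19928901] top [ 0.46389696 -0.07531056  0.1966236 ]
wrist 19160 [ 0.47210072 -0.21389499  0.02801026] [ 0.54499926 -0.03849973  0.17967575] top [ 0.47955306 -0.12483787  0.17602413]
```

View pics/ajar2.png

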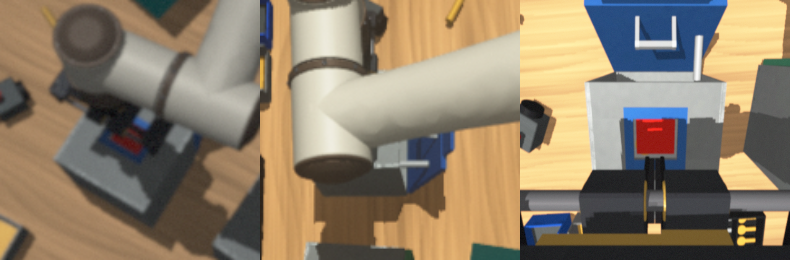

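The wrist view shows the door ajar, with its loop at (655,35) and an unexpected thin light rod in the gap at (698,58). I'll locate the rod before entering.

```bash
python3 - <<'E'
from h import *
s=sense();b=capture('wrist')
T=np.eye(4);T[:3,:3]=s['ee_rot'];T[:3,3]=s['tcp_pos'];T=T@b['T_tool_cam'];b['R']=T[:3,:3].T;b['t']=-T[:3,:3].T@T[:3,3]
W=cloud(b);sx=512/270;sy=384/260
for v in range(35,90,5):
    print(v,np.round(W[int(v*sy),[int((x-520)*sx) for x in(635,656,676,694,696,698,700,702)]]*1000).tolist())
save('rod',cv2.resize(b['frame'][0:140,110:420],(800,361)))
E
```

```text
35 [[503.0, -152.0, 160.0], [501.0, -125.0, 125.0], [506.0, -100.0, 160.0], [504.0, -69.0, 123.0], [504.0, -66.0, 122.0], [504.0, -63.0, 123.0], [505.0, -60.0, 124.0], [505.0, -57.0, 123.0]]
40 [[508.0, -152.0, 161.0], [506.0, -125.0, 113.0], [511.0, -100.0, 163.0], [509.0, -67.0, 112.0], [510.0, -66.0, 124.0], [511.0, -64.0, 128.0], [511.0, -61.0, 130.0], [511.0, -58.0, 129.0]]
45 [[513.0, -152.0, 164.0], [514.0, -126.0, 165.0], [515.0, -100.0, 164.0], [514.0, -64.0, 101.0], [515.0, -66.0, 126.0], [516.0, -64.0, 128.0], [516.0, -61.0, 129.0], [516.0, -58.0, 128.0]]
50 [[517.0, -153.0, 164.0], [518.0, -126.0, 162.0], [520.0, -101.0, 165.0], [520.0, -62.0, 90.0], [521.0, -67.0, 127.0], [521.0, -64.0, 127.0], [521.0, -61.0, 128.0], [521.0, -57.0, 127.0]]
55 [[521.0, -162.0, 76.0], [523.0, -126.0, 77.0], [525.0, -91.0, 76.0], [526.0, -59.0, 76.0], [527.0, -67.0, 127.0], [527.0, -64.0, 128.0], [527.0, -61.0, 129.0], [527.0, -57.0, 127.0]]
60 [[527.0, -164.0, 63.0], [529.0, -126.0, 63.0], [531.0, -89.0, 62.0], [533.0, -57.0, 63.0], [532.0, -67.0, 128.0], [532.0, -64.0, 130.0], [532.0, -60
[... 264 characters left out ...]
.0], [547.0, -86.0, 30.0], [549.0, -49.0, 30.0], [543.0, -67.0, 128.0], [543.0, -64.0, 129.0], [544.0, -61.0, 130.0], [551.0, -25.0, 2.0]]
75 [[550.0, -171.0, 11.0], [553.0, -127.0, 10.0], [555.0, -84.0, 11.0], [549.0, -69.0, 123.0], [549.0, -67.0, 128.0], [549.0, -64.0, 129.0], [549.0, -60.0, 130.0], [559.0, -25.0, 2.0]]
80 [[559.0, -172.0, 10.0], [562.0, -127.0, 11.0], [564.0, -84.0, 10.0], [555.0, -69.0, 125.0], [555.0, -66.0, 127.0], [555.0, -64.0, 129.0], [555.0, -60.0, 128.0], [560.0, -45.0, 80.0]]
85 [[550.0, -154.0, 182.0], [551.0, -128.0, 182.0], [553.0, -103.0, 182.0], [554.0, -81.0, 181.0], [554.0, -78.0, 182.0], [555.0, -75.0, 180.0], [555.0, -72.0, 180.0], [555.0, -70.0, 181.0]]
```

View pics/rod.png

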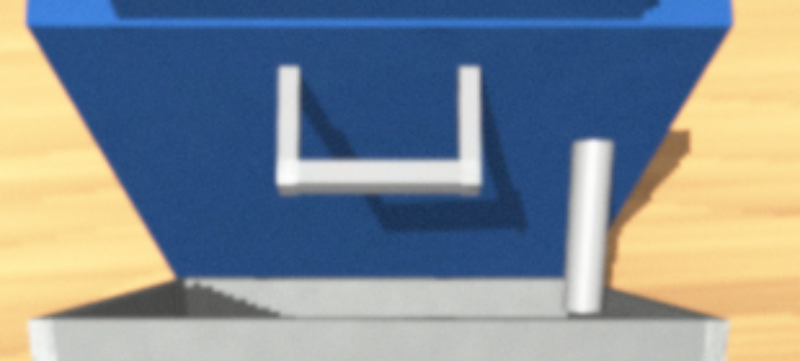

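The rod is a free-ending plunger at y≈-0.062, z≈0.13, so it clears a push at the door's middle. The lip top is at x≈0.464, z≈0.199, which agrees with 0.4 rad. Now I go into the gap.

Call:
{"name": "drive_tool", "arguments": {"rows": [[0, -33, 3, 0, 0, 0, 0], [0, -33, 2, 0, 0, 0, 0], [0, -32, 2, 0, 0, 0, 0], [0, 0, 0, -20, 0, 0, 0], [0, 0, 0, -20, 0, 0, 0]]}}

```text
time_s: 4.55
tcp_pos: [0.5073, -0.1252, 0.2281]
ee_rot: [[-0.998, 0.055, -0.001], [0.055, 0.998, 0.001], [0.001, 0.001, -1.0]]
wrist_force: [-0.3, 0.1, 0.8]
gripper_width: 0.006
gripper_force: 0.0
```

Call:
{"name": "drive_tool", "arguments": {"rows": [[0, 0, 0, -18, 0, 0, 0], [0, 0, 0, -12, 0, 0, 0], [0, 0, 0, -5, 0, 0, 0], [0, 0, 0, 0, 0, 0, 0], [0, -8, 0, 0, 0, 0, 0]]}}

```text
time_s: 4.97
tcp_pos: [0.5022, -0.1255, 0.193]
ee_rot: [[-0.998, 0.055, -0.001], [0.055, 0.998, -0.0], [0.001, -0.001, -1.0]]
wrist_force: [-0.5, 0.4, 1.0]
gripper_width: 0.006
gripper_force: 0.0
```

Call:
{"name": "drive_tool", "arguments": {"rows": [[0, -5, 0, 5, 0, 0, 0], [0, -7, 0, 1, 0, 0, 0], [0, -6, 1, -1, 0, 0, 0], [0, -8, 0, -4, 0, 0, 0], [0, -8, 1, -4, 0, 0, 0]]}}

```text
time_s: 5.38
tcp_pos: [0.4673, -0.1235, 0.191]
ee_rot: [[-0.998, 0.055, 0.002], [0.055, 0.998, 0.0], [-0.002, 0.0, -1.0]]
wrist_force: [1.2, -0.6, 1.0]
gripper_width: 0.009
gripper_force: 0.4
```

Call:
{"name": "drive_tool", "arguments": {"rows": [[0, -8, 0, -4, 0, 0, 0], [0, -8, 1, -4, 0, 0, 0], [0, -8, 0, -4, 0, 0, 0], [0, -6, 0, -3, 0, 0, 0], [0, -4, 0, -2, 0, 0, 0]]}}

```text
time_s: 5.8
tcp_pos: [0.4323, -0.1225, 0.1728]
ee_rot: [[-0.998, 0.055, -0.002], [0.055, 0.998, 0.0], [0.002, -0.0, -1.0]]
wrist_force: [0.5, -0.5, 0.2]
gripper_width: 0.004
gripper_force: 0.0
```

Call:
{"name": "drive_tool", "arguments": {"rows": [[0, -5, 0, 0, 0, 0, 0], [0, 0, 0, 10, 0, 0, 0], [0, 0, 0, 25, 0, 0, 0], [0, 0, 0, 30, 0, 0, 0], [0, 0, 0, 30, 0, 0, 0]]}}

```text
time_s: 6.22
tcp_pos: [0.4281, -0.1226, 0.2694]
ee_rot: [[-0.998, 0.055, -0.002], [0.055, 0.998, -0.0], [0.002, -0.0, -1.0]]
wrist_force: [0.6, -0.4, 0.2]
gripper_width: 0.005
gripper_force: 0.0
```

Call:
{"name": "drive_tool", "arguments": {"rows": [[0, 0, -38, 10, 0, 0, 0], [0, 0, -38, 0, 0, 0, 0], [0, 0, -38, 0, 0, 0, 0], [0, 0, -38, 0, 0, 0, 0], [0, 0, -38, 0, 0, 0, 0]]}}

```text
time_s: 6.63
tcp_pos: [0.4284, -0.3141, 0.2788]
ee_rot: [[-0.998, 0.055, 0.0], [0.055, 0.998, -0.0], [-0.0, -0.0, -1.0]]
wrist_force: [0.4, 0.3, -0.6]
gripper_width: 0.008
gripper_force: 0.0
```

Call:
{"name": "drive_tool", "arguments": {"rows": [[0, 0, -38, 0, 0, 0, 0], [0, 0, -38, 0, 0, 0, 0], [0, 0, 0, 0, 0, 0, 0], [0, 0, 0, 0, 0, 0, 0], [0, 0, 0, 0, 0, 0, 0]]}}

```text
time_s: 7.05
tcp_pos: [0.4284, -0.3883, 0.2781]
ee_rot: [[-0.998, 0.056, -0.001], [0.056, 0.998, 0.001], [0.001, 0.001, -1.0]]
wrist_force: [-0.7, 0.7, -0.1]
gripper_width: 0.004
gripper_force: 0.0
```

Call:
{"name": "drive_tool", "arguments": {"rows": [[0, 0, 0, 0, 0, 0, 0], [0, 0, 0, 0, 0, 0, 0], [0, 0, 0, 0, 0, 0, 0], [0, 0, 0, 0, 0, 0, 0], [0, 0, 0, 0, 0, 0, 0]]}}

```text
time_s: 7.47
tcp_pos: [0.429, -0.3879, 0.2789]
ee_rot: [[-0.999, 0.054, 0.001], [0.054, 0.999, -0.0], [-0.001, -0.0, -1.0]]
wrist_force: [-0.3, -0.0, 0.4]
gripper_width: 0.002
gripper_force: 0.0
```

Call:
{"name": "drive_tool", "arguments": {"rows": [[0, 0, 0, 0, 0, 0, 0], [0, 0, 0, 0, 0, 0, 0], [0, 0, 0, 0, 0, 0, 0], [0, 0, 0, 0, 0, 0, 0], [0, 0, 0, 0, 0, 0, 0]]}}

```text
time_s: 7.88
tcp_pos: [0.4287, -0.3885, 0.2785]
ee_rot: [[-0.998, 0.055, -0.0], [0.055, 0.998, 0.0], [0.0, 0.0, -1.0]]
wrist_force: [-0.1, -0.1, 0.1]
gripper_width: 0.007
gripper_force: 0.0
```

```bash
sed -i 's/130:290,130:290/100:330,130:360/;s/85:245,140:300/85:325,140:380/' lip.py; python3 lip.py open
```

```text
7.8833 [ 0.42873919 -0.38852236  0.27850577]
scene 2410 [ 0.34362012 -0.20759262  0.01066649] [ 0.5410626  -0.03400453  0.04749741] top [ 0.3661431  -0.11783928  0.04284876]
side 2813 [ 0.34141852 -0.21242821  0.01070813] [ 0.54367494 -0.0341832   0.06181937] top [ 0.4041171  -0.14910853  0.06181937]
wrist 15929 [ 0.34223813 -0.21577379  0.01219556] [ 0.54499941 -0.0708259   0.04347108] top [ 0.36552711 -0.15126162  0.03933736]
```

View pics/open.png

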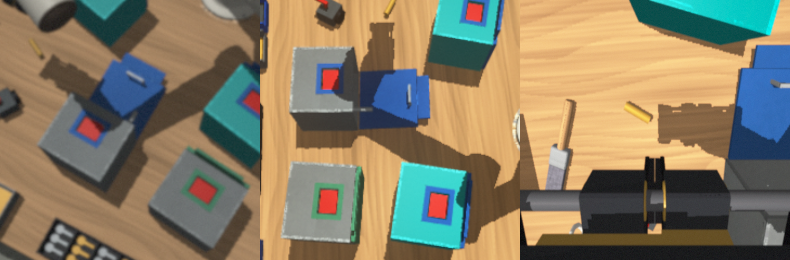

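The views show the blue door lying flat at (130,85) and (395,100), with its lip at x≈0.342, z≈0.037, which is about 1.45 rad. The green twin is shut and the arm is clear, so I hand in.

```bash
python3 -c "
from station import *
print(finish_job())"
```

```text
the job is handed in; nothing more can be done
None
```

The blue-door cabinet is fully open (door at about 1.45 rad, measured after the arm was clear), the green-door twin was left shut and its hook never pressed, and the job was handed in at about 8 s on the robot's clock.

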